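# Lever up a marble leaf and slip a shim under it

## Task

The marble leaf droops at its near edge: level it. With the pry bar over the fulcrum block, tip under the leaf's edge, lever the leaf up just clear of the orange shim's height, keep it up while the bar's cross-shoulder pushes the shim under the leaf until it bears gently but firmly against the hidden stop posts, and then let the leaf down gently onto the shim. Draw the bar out and lay it flat on the worktop, clear of the leaf, shim and fulcrum; do not push the leaf or shim with the fingers, and leave the mug, spice jar and tin alone.

Things in the scene. Friction and masses are not known exactly. Their poses are not given: they have to be found in the camera images.
- stand: Fixed low dark steel hinge stand carrying the white marble leaf (165 deep in x, 220 wide in y, 16 thick, about 1.5 kg, hidden +-20 %). Origin: on the worktop below the middle of the leaf's near edge; x points level into the leaf, away from the robot, to its hinge (165 mm on, 21 mm high), z up; yawed up to 0.2 rad. Two stop posts stand under the leaf, see leaf_edge.
- leaf (a joint): Hinge of the marble leaf, rad: 0 at rest (drooping), 0.036 level, grows as the near edge is lifted; swings freely and falls back unless held. Height of the near edge's underside = 15 mm + 165 mm x value; the 21 mm shim passes under from about 0.043 on.
- leaf_edge (a point): Middle of the lower near edge of the marble leaf; it moves with the leaf: 15 mm above the worktop at rest, 21 mm level. Hidden behind it, 16 to 40 mm in (another depth each time, never measured: to be felt), two stiff steel stop posts of the stand, 18 mm wide, 15 high, at the stand's y = +28 and -28 mm, catch the shim's two prongs; the bar's tip passes between them (38 mm).
- fulcrum: Fixed steel fulcrum block, 28 mm wide in y, 16 long in x, with a round crown of 8 mm radius lying along y, its axis 8 mm and its top 16 mm above the worktop. Origin: on the worktop under the crown; axes as the stand's; on the stand's x axis, 35 to 42 mm in front of the leaf's edge, between the shim's prongs.
- shim: Loose orange plastic fork-shaped shim, 101 long (x), 72 wide (y), 21 high: two prongs 16 mm wide at y = +28 and -28 mm point along +x to the leaf, joined at the rear by a web 8 long, 4 high that the bar passes over. Origin: centre of its underside (prong ends x = +50.5, rear faces -50.5 mm). Starts astride the fulcrum, prong ends 5 to 13 mm short of the leaf.
- bar: Loose flat polished steel pry bar, 18 wide, 4 thick, 0.3 kg, lying flat. Origin: on its underside below the upright wooden grip; x along the bar to the tip (+205 mm), z up; other end x = -15 mm. Grip 30 (x) x 22 (y) mm, its top 62 mm above the underside, to be pinched across y above its 36 x 26 mm steel collar (10 mm high).
- bar_tip (a point): Underside of the pry bar's tip, 205 mm from the grip's middle; the blade is 4 mm thick (3 mm in its last 5 mm) and slides easily on fulcrum and marble (friction about 0.2). The gap under the leaf at rest (15 mm) admits it when the bar slopes down over the fulcrum to the leaf by about 0.2 rad.
- bar_shoulder (a point): Middle of the pushing front face of the bar's cross-shoulder, on the bar's underside, 134 mm behind the tip; the shoulder is 76 wide (y) and 12 high. With the tip 15 mm under the leaf it stands just behind the shim's rear faces; with the grip end raised it is above the shim, with the grip end pressed down (bar sloping up to the tip by about 0.09 rad) it meets them.
- mug_tea: Loose white spotted mug, 82x117x91 mm, a bystander; origin at the centre of its underside.
- spice_jar_0: Loose small spice jar with a dark cap, 41 mm across, 105 high, a bystander; origin at the centre of its underside.
- tin_half: Loose blue tin, 75 mm across, 58 high, a bystander; origin at the centre of its underside.
Things that resemble listed ones, but are neither listed nor needed, are in the scene too. Of the things that look like the shim, the larger one is meant.

How it is judged:
By the outcome, as a careful person would: the job done as asked, in the order asked, and still so for the second after the job is handed in, with the robot touching nothing.
It also fails if it takes over 64 s, if anything falls off the work surface, if the arm or the gripper's body presses on something with over 40 N, if the wrist force passes 120 N, or if a joint passes its speed limit or range.

## Robot

A 6-joint arm with a two-finger parallel gripper is mounted at the origin on a cart in front of the work surface, level with it; the furniture and walls round the work are solid. World frame = base frame: x ahead of the robot, y to its left, z up, the work surface at z = 0. Lengths are in m, angles in degrees, forces in N, time in s.
With the tool pointing down it reaches from about 0.4 to 0.825 m from the base axis. Payload 7 kg.
Tool frame: the origin (TCP) lies at the centre of the arm's flange, where the gripper is bolted on; the fingertips stand 178 mm ahead of it and the grasp point (between the pads) lies 159 mm ahead of it (r.tips_ahead is the z of the fingertips in the tool frame, in m); z points along the fingers, y is the line along which they close (so a half turn about z gives the same grasp; the last joint's range is limited). The gripper opens to 88 mm and grips with 3 to 60 N. Pads are 19 mm wide; open, the fingers measure 130 mm over their backs; the gripper's body (78 mm by 193 mm) begins 47 mm behind the grasp point.
Start: joints at [88.47, 20.546, 0.682, 0, -70.136, -16.507], TCP at [0.209, 0.642, 0.405] pointing down, gripper open.
Joint ranges: [-176.03, 176.03], [-82.01, 121.73], [-58.28, 71.71], [-173.87, 95.51], [-174.79, -0.11], [-173.66, 173.66]. Speed limits (degrees/s): [136.94, 136.94, 172.46, 180, 180, 180].

## Interface

Orientations are given as [roll, pitch, yaw] about the fixed x, y, z axes, in that order (R = Rz(yaw) Ry(pitch) Rx(roll)).
In Python, from plant import r gives the robot as it stands. The module is installed in compiled form; this text tells all that it offers.
- The arm moves only by the shell command python3 -m pendant 'ROWS' [FORCE]. ROWS is JSON, a list that holds one entry, the list of rows, each a list of 7 numbers: the shift along the tool's x, y, z in m, then the turn, a rotation vector about the tool's x, y, z in degrees, then the gripper command: -1 is shut, 1 is fully open, values between are in proportion. A call has 1 to 5 rows; each row is the pose to reach, as a shift and turn from the pose commanded when the call began, along the tool's axes at that moment; what a row does not reach only later rows make up. A row lasts 1/10 s, in which the tool goes at most 50 mm and 8.59 degrees, less where a joint would pass 70% of its speed; a pose out of reach is approached as far as the arm can. A call with a gripper value outside its range is refused whole. The fingers move at their own pace and stop on an object; FORCE is the grip in N (left out, the last holds). Time passes only in rows, so rows that repeat a pose let the fingers close. It gives the time, the measured TCP pose, the force, the opening and the grip force at its end, in the units of the state.
- r.get_state(): the state, without advancing time (a new reading comes with each control period).
- r.capture(name): name is "scene" or "side" or "wrist"; returns the picture (384x512x3 uint8, red, green, blue); there is no depth.
- r.camera_params(name): a dict with "fx", "fy", "cx", "cy" (pixels), "R" (3x3) and "t" (3): a world point X has camera coordinates R X + t. Camera axes: x right, y down, z forward; pixel columns grow to the right and rows downward; lengths in m; the calibration is good to about 2 mm. A picture is of the moment at which its call begins: read the wrist's pose just before it. camera_params takes no time and is no camera call; for the wrist camera it gives the pose at the moment of the call.
- r.close_job(): hands the job in; it is judged then, once.
The state is a dict: "time_s": time; "joints": joint angles; "qd": joint speeds; "joint_torque": joint torques, N m; "tcp_pos": TCP position; "eef_rot": TCP orientation; "contact_force": force on the tool from outside, world axes, zero at the start; "moment": the same for the moment, N m; "gripper_width": finger opening in m; "gripper_force": force on a finger pad.
Only numpy, scipy, OpenCV 4.12 (cv2) and the standard library are available. Lean on these libraries where they do the work, as an engineer would, in place of code of your own. Each camera call takes 0.05 s, during which the arm holds its last target. There are 200 camera calls.

## Working session

There is one attempt and no reset: what is moved stays moved. The work goes in short steps, Python scripts to look and compute and a shell command to move; the robot and the scene stay as the last step left them, time stands still between calls to the robot, and variables do not carry over. Pictures are saved under pics/ and viewed, at most 10 in all, crops included, and the job is handed in when it is done.

```bash
mkdir -p pics; python3 - <<'E'
from plant import r
import cv2,numpy as np
s=r.get_state();print({k:np.round(v,3).tolist() for k,v in s.items()})
a=r.capture("scene");b=r.capture("side");c=r.capture("wrist")
for n,i in zip("abc",(a,b,c)):cv2.imwrite(f"pics/{n}.png",i[:,:,::-1])
cv2.imwrite("pics/ab.png",cv2.resize(np.hstack([a,b])[:,:,::-1],(800,300)))
for n in("scene","side","wrist"):
  p=r.camera_params(n);print(n,p["fx"],p["cx"],p["cy"],np.round(p["R"],3).tolist(),np.round(p["t"],3).tolist())
E
```

```text
{'time_s': 0.0, 'joints': [88.47, 20.59, 0.637, -0.02, -70.136, -16.507], 'qd': [0.007, 0.032, 0.078, 0.042, -0.124, -0.029], 'joint_torque': [0.0, -58.272, 29.306, 6.997, 0.007, -0.0], 'tcp_pos': [0.209, 0.642, 0.404], 'eef_rot': [179.909, -0.007, -18.044], 'contact_force': [-0.048, 0.276, 0.41], 'moment': [0.038, -0.0, -0.002], 'gripper_force': 0.0, 'gripper_width': 0.088}
scene 393.6378997547655 255.30423244875197 195.18361332337986 [[-0.707, -0.707, 0.015], [-0.516, 0.501, -0.695], [0.483, -0.499, -0.719]] [0.442, 0.373, 0.645]
side 435.0677106137655 260.4098983150679 192.9124476400439 [[0.953, -0.303, -0.013], [-0.146, -0.423, -0.894], [0.266, 0.854, -0.448]] [-0.607, 0.134, 0.917]
wrist 331.80258953986305 252.11979640866048 188.62146235916273 [[-0.309, -0.951, 0.001], [-0.906, 0.295, 0.304], [-0.289, 0.093, -0.953]] [0.675, -0.038, 0.393]
```

View pics/a.png

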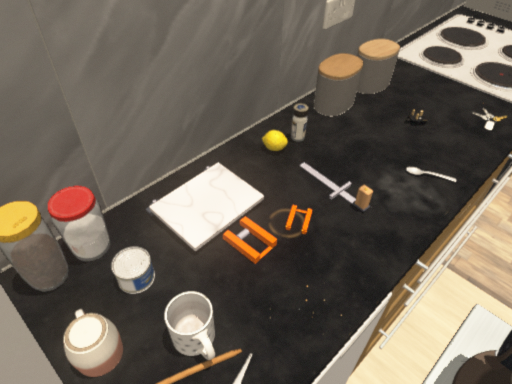

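View pics/b.png

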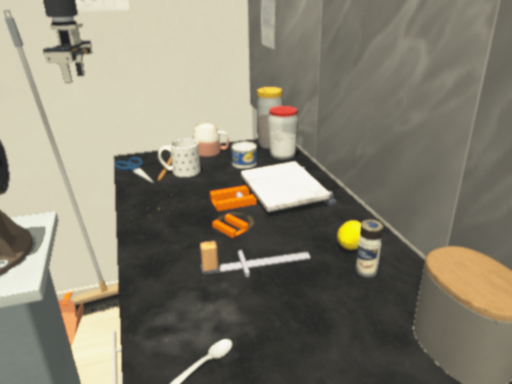

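The scene picture shows the leaf at (207,205) and two orange forks: the large one at (250,240), astride the grey fulcrum at (243,235), and a small one at (297,218). The bar has its grip at (364,197) and its tip at (303,165). The large fork is the one meant. I'll confirm that in an enlarged crop and measure.

```bash
cat > h.py <<'E'
from plant import r
import cv2,numpy as np
from scipy.spatial.transform import Rotation as Ro
def ray(p,px):
  d=np.array([(px[0]-p["cx"])/p["fx"],(px[1]-p["cy"])/p["fy"],1.]);R=np.array(p["R"]);return -R.T@np.array(p["t"]),R.T@d
def cast(p,px,z):
  c,d=ray(p,px);return c+d*(z-c[2])/d[2]
def proj(p,X):
  q=np.array(p["R"])@np.array(X)+np.array(p["t"]);return np.array([p["fx"]*q[0]/q[2]+p["cx"],p["fy"]*q[1]/q[2]+p["cy"]])
def orange(img,big=True):
  h=cv2.cvtColor(img,cv2.COLOR_RGB2HSV);m=cv2.inRange(h,(5,190,150),(16,255,255))
  cs=sorted(cv2.findContours(m,cv2.RETR_EXTERNAL,cv2.CHAIN_APPROX_NONE)[0],key=cv2.contourArea)[::-1];return cs
E
python3 - <<'E'
from h import *
a=cv2.imread("pics/a.png");b=cv2.imread("pics/b.png")
ps,pd=r.camera_params("scene"),r.camera_params("side")
for n,p,i in(("scene",ps,a),("side",pd,b)):
  for c in orange(i[:,:,::-1].copy())[:3]:
    q=c[:,0];ap=cv2.approxPolyDP(c,2.5,True)[:,0]
    print(n,cv2.contourArea(c),ap.tolist(),[np.round(cast(p,x,.021)[:2],3).tolist() for x in ap])
print("grip",cast(ps,(360,207),0),cast(ps,(367,189),.062),"tip",cast(ps,(303,165),.004))
print("side grip",cast(pd,(209,244),.062),"tip",cast(pd,(309,257),.004))
print("leaf",[np.round(cast(ps,x,.035),3).tolist() for x in((150,208),(202,246),(264,197),(216,165))])
A=cv2.resize(a[140:270,140:390],None,fx=3.2,fy=3.2,interpolation=cv2.INTER_CUBIC);cv2.imwrite("pics/a2.png",A)
E
```

```text
scene 767.5 [[244, 217], [241, 224], [268, 246], [259, 253], [228, 230], [223, 234], [224, 239], [225, 236], [255, 262], [275, 244], [276, 238]] [[0.629, 0.034], [0.618, 0.054], [0.532, 0.054], [0.533, 0.082], [0.626, 0.087], [0.626, 0.102], [0.613, 0.11], [0.618, 0.103], [0.522, 0.104], [0.525, 0.04], [0.535, 0.026]]
scene 236.0 [[292, 205], [286, 228], [290, 227], [296, 210], [305, 212], [303, 233], [311, 209], [305, 211]] [[0.576, -0.075], [0.538, -0.011], [0.534, -0.02], [0.559, -0.07], [0.54, -0.08], [0.502, -0.028], [0.536, -0.098], [0.542, -0.082]]
side 785.0 [[255, 197], [248, 193], [245, 185], [210, 191], [212, 203], [218, 210], [254, 204]] [[0.632, 0.029], [0.622, 0.057], [0.627, 0.105], [0.531, 0.1], [0.522, 0.033], [0.528, -0.007], [0.619, -0.006]]
side 369.0 [[212, 222], [214, 227], [230, 236], [247, 229], [246, 222], [229, 214], [225, 219], [241, 229], [239, 234], [220, 221]] [[0.503, -0.058], [0.503, -0.082], [0.527, -0.129], [0.57, -0.114], [0.576, -0.083], [0.549, -0.035], [0.534, -0.055], [0.557, -0.109], [0.548, -0.128], [0.521, -0.06]]
side 2.0 [[63, 303]] [[0.201, -0.246]]
grip [ 0.46553052 -0.2062154   0.        ] [ 0.46349706 -0.20972516  0.062     ] tip [ 0.6620994 -0.2206545  0.004    ]
side grip [ 0.46794765 -0.20813745  0.062     ] tip [ 0.66736532 -0.23352082  0.004     ]
leaf [[0.792, 0.179, 0.035], [0.624, 0.163, 0.035], [0.632, -0.036, 0.035], [0.799, -0.029, 0.035]]
```

View pics/a2.png

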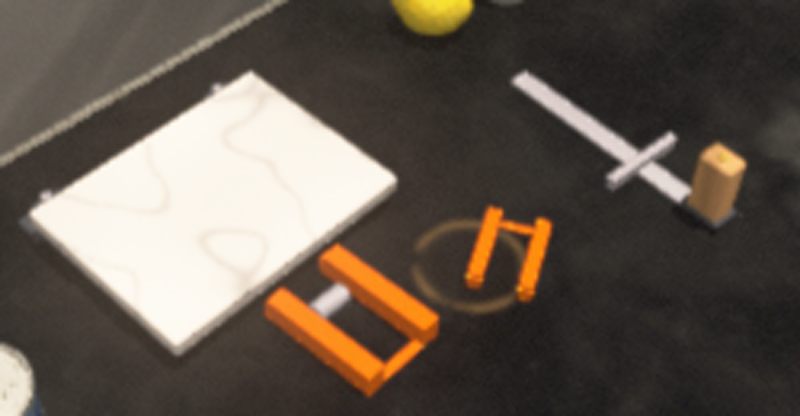

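The enlarged crop confirms the large fork at scene (250,240): it straddles the steel fulcrum right before the leaf. The small one at (297,218) lies loose and turned on the ring mark. I'll move over the work area and look with the wrist camera.

```bash
R1='[0.165,0.188,0,0,0,0,1]'; 
python3 -m pendant '[[[0.165,0.188,0,0,0,0,1],[0.165,0.188,0,0,0,0,1],[0.165,0.188,0,0,0,0,1],[0.165,0.188,0,0,0,0,1],[0.165,0.188,0,0,0,0,1]]]' | tail -1
python3 -m pendant '[[[0.165,0.188,0,0,0,0,1],[0.165,0.188,0,0,0,0,1],[0.165,0.188,0,0,0,0,1],[0.165,0.188,0,0,0,0,1],[0.165,0.188,0,0,0,0,1]]]' | tail -1
python3 -m pendant '[[[0.088,0.1,0,0,0,-20.5,1],[0.088,0.1,0,0,0,-20.5,1],[0.088,0.1,0,0,0,-20.5,1],[0.088,0.1,0,0,0,-20.5,1],[0.088,0.1,0,0,0,-20.5,1]]]'
python3 - <<'E'
from h import *
import json
p=r.camera_params("wrist");i=r.capture("wrist");cv2.imwrite("pics/w1.png",i[:,:,::-1])
json.dump({k:np.array(v).tolist() for k,v in p.items()},open("w1.json","w"))
print(r.get_state()["tcp_pos"],r.get_state()["eef_rot"])
for c in orange(i)[:2]:
  ap=cv2.approxPolyDP(c,3,True)[:,0];print(cv2.contourArea(c),[(x.tolist(),np.round(cast(p,x,.021)[:2],4).tolist()) for x in ap])
E
```

```text
gripper_force: 0.0
gripper_force: 0.0
time_s: 1.65
tcp_pos: [0.4591, 0.0587, 0.4044]
eef_rot: [180.0, 0.0, 2.2]
contact_force: [-0.0, -0.2, -0.1]
gripper_width: 0.0876
gripper_force: 0.0
[0.45892537 0.05964891 0.40445816] [-1.79999252e+02  2.25146244e-02  2.29449046e+00]
0.0 [([233, 86], [0.5378, 0.0827])]
```

View pics/w1.png

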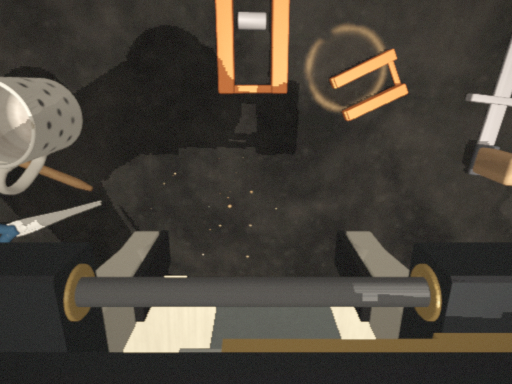

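The wrist view is clear: shim at (252,50) with its rear edge at row about 93, fulcrum at (252,20), bar at (490,150). The leaf is just out of view, so I'll shift 90 mm forward and measure.

```bash

python3 -m pendant '[[[0.09,0,0,0,0,0,1],[0.09,0,0,0,0,0,1],[0.09,0,0,0,0,0,1],[0.09,0,0,0,0,0,1]]]' | head -2
python3 - <<'E'
from h import *
import json
p=r.camera_params("wrist");i=r.capture("wrist");cv2.imwrite("pics/w2.png",i[:,:,::-1])
json.dump({k:np.array(v).tolist() for k,v in p.items()},open("w2.json","w"))
h=cv2.cvtColor(i,cv2.COLOR_RGB2HSV);m=cv2.inRange(h,(5,130,120),(18,255,255))
for c in sorted(cv2.findContours(m,0,2)[0],key=cv2.contourArea)[:-4:-1]:
  ap=cv2.approxPolyDP(c,3,True)[:,0];print(cv2.contourArea(c),[(x.tolist(),np.round(cast(p,x,.021)[:2],4).tolist()) for x in ap])
E
```

```text
time_s: 2.1
tcp_pos: [0.5491, 0.0654, 0.4036]
2756.0 [([223, 82], [0.6306, 0.1001]), ([223, 173], [0.5323, 0.0984]), ([272, 171], [0.5371, 0.043]), ([274, 175], [0.5325, 0.0405]), ([285, 175], [0.5331, 0.028]), ([289, 82], [0.6337, 0.0313]), ([274, 83], [0.632, 0.0469]), ([272, 165], [0.5441, 0.0435]), ([237, 163], [0.5446, 0.0829]), ([236, 82], [0.6312, 0.0866])]
712.0 [([387, 138], [0.58, -0.0808]), ([381, 137], [0.5808, -0.074]), ([328, 163], [0.5492, -0.0193]), ([335, 169], [0.5426, -0.028]), ([381, 148], [0.5687, -0.076]), ([391, 165], [0.55, -0.0904])]
560.0 [([397, 167], [0.548, -0.0975]), ([341, 188], [0.5205, -0.0376]), ([342, 196], [0.5108, -0.04]), ([398, 175], [0.5388, -0.1003])]
```

View pics/w2.png

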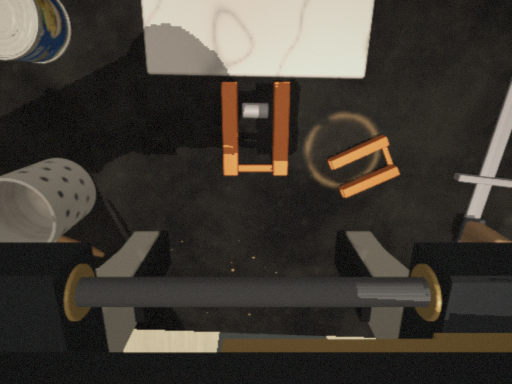

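The leaf's near edge now runs from (148,74) to (363,77). The shim prong ends are at row 82, right before it, and the fulcrum is at (255,110) between the prongs. I'll fit these more finely.

```bash
python3 - <<'E'
from h import *
import json
p=json.load(open("w2.json"));b=cv2.imread("pics/w2.png");g=b.astype(int)
C=-np.array(p["R"]).T@np.array(p["t"]);print("cam",C)
# leaf lower border: per column last bright-ish row
L=b.min(2)
pts=[]
for u in range(155,358,4):
  col=L[40:100,u].astype(float);d=np.diff(col);k=[j for j in range(len(d)) if d[j]<-15]
  if k: pts.append((u,40+int(np.argmin(d))+.5))
pts=np.array(pts);print(np.round(pts[::6],1).tolist())
f=np.polyfit(pts[:,0],pts[:,1],1);res=pts[:,1]-np.polyval(f,pts[:,0]);ok=abs(res)<2;f=np.polyfit(pts[ok,0],pts[ok,1],1);print("edge fit",f,ok.sum())
for z in(.031,.023,.015):
  A,B=[cast(p,(u,np.polyval(f,u)),z) for u in(147.5,366)];print(z,A,B,"yaw",np.arctan2(-(A-B)[0],(A-B)[1]),np.linalg.norm(A-B),(A+B)/2)
print(L[60:84,255].tolist(),L[60:84,200].tolist())
# fulcrum: low saturation blob inside shim
h=cv2.cvtColor(b,cv2.COLOR_BGR2HSV);m=cv2.inRange(h,(0,0,95),(180,60,255));m[:,:238]=0;m[:,272:]=0;m[:88]=0;m[135:]=0
ys,xs=np.nonzero(m);print("ful",xs.min(),xs.max(),ys.min(),ys.max(),xs.mean(),ys.mean(),cast(p,(xs.mean(),ys.mean()),.015))
print(cast(p,(xs.min(),ys.mean()),.014),cast(p,(xs.max(),ys.mean()),.014),cast(p,(255,ys.min()-.5),.012),cast(p,(255,ys.max()+.5),.012))
# prong ends
for u in(229,230,281,282):print(u,[tuple(x) for x in b[74:88,u].tolist()][::2])
cv2.imwrite("pics/w2c.png",cv2.resize(b[60:185,140:300],None,fx=4.5,fy=4.5,interpolation=cv2.INTER_CUBIC))
E
```

```text
cam [0.63190477 0.06974742 0.38479506]
[[155.0, 73.5], [179.0, 74.5], [203.0, 74.5], [227.0, 75.5], [251.0, 75.5], [275.0, 76.5], [299.0, 76.5], [323.0, 77.5], [347.0, 77.5]]
edge fit [1.95019851e-02 7.07498321e+01] 50
0.031 [0.63530987 0.17544178 0.031     ] [ 0.64101399 -0.04514344  0.031     ] yaw 0.025853303595247224 0.22065896403419485 [0.63816193 0.06514917 0.031     ]
0.023 [0.63538686 0.17783174 0.023     ] [ 0.64121997 -0.04774135  0.023     ] yaw 0.025853303595247613 0.22564849579863386 [0.63830342 0.06504519 0.023     ]
0.015 [0.63546386 0.1802217  0.015     ] [ 0.64142595 -0.05033926  0.015     ] yaw 0.0258533035952475 0.23063802756307283 [0.6384449  0.06494122 0.015     ]
[203, 204, 205, 204, 203, 204, 205, 205, 205, 205, 205, 206, 205, 203, 189, 164, 94, 38, 28, 33, 30, 28, 31, 34] [121, 122, 120, 123, 122, 122, 121, 120, 121, 119, 120, 121, 119, 109, 95, 51, 28, 10, 22, 23, 18, 23, 19, 22]
ful 243 267 103 117 254.55393586005832 110.12827988338192 [0.6029687  0.06582203 0.015     ]
[0.60233207 0.07840276 0.014     ] [0.60349195 0.05224786 0.014     ] [0.61085773 0.06568228 0.012     ] [0.59481966 0.06492842 0.012     ]
229 [(146, 160, 170), (45, 48, 51), (12, 17, 21), (15, 16, 19), (39, 75, 143), (47, 86, 154), (43, 83, 154)]
230 [(173, 188, 200), (54, 60, 66), (19, 17, 20), (23, 20, 25), (44, 80, 146), (44, 84, 154), (45, 85, 155)]
281 [(198, 214, 221), (123, 137, 148), (35, 36, 43), (26, 30, 30), (39, 79, 145), (44, 84, 155), (47, 86, 156)]
282 [(198, 213, 219), (126, 140, 150), (36, 41, 46), (32, 37, 38), (39, 80, 151), (43, 83, 155), (40, 81, 151)]
```

View pics/w2c.png

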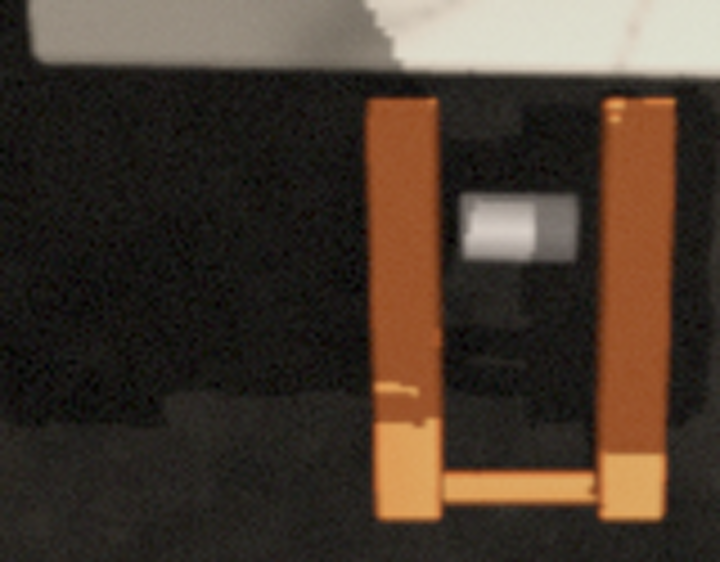

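Fits: the leaf's top edge comes out 220.7 mm wide against 220 given, yaw 0.026, edge middle (0.6385, 0.065), fulcrum (0.603, 0.065), gap 35.5 mm. All are plausible. On to the bar.

```bash

python3 -m pendant '[[[-0.06,0.278,0,0,0,7.6,1],[-0.06,0.278,0,0,0,7.6,1],[-0.06,0.278,0,0,0,7.6,1],[-0.06,0.278,0,0,0,7.6,1],[-0.06,0.278,0,0,0,7.6,1]]]' | tail -1
python3 -m pendant '[[[-0.009,0.044,0,0,0,0,1],[-0.009,0.044,0,0,0,0,1],[-0.009,0.044,0,0,0,0,1]]]' | head -3
python3 - <<'E'
from h import *
import json
p=r.camera_params("wrist");i=r.capture("wrist");cv2.imwrite("pics/w3.png",i[:,:,::-1])
json.dump({k:np.array(v).tolist() for k,v in p.items()},open("w3.json","w"))
print(r.get_state()["tcp_pos"],r.get_state()["eef_rot"])
E
```

```text
gripper_force: 0.0
time_s: 2.95
tcp_pos: [0.4927, -0.2256, 0.4052]
eef_rot: [-180.0, -0.0, -5.2]
[ 0.49316466 -0.22487916  0.40518603] [-1.79987149e+02 -5.18628211e-02 -5.14857115e+00]
```

View pics/w3.png

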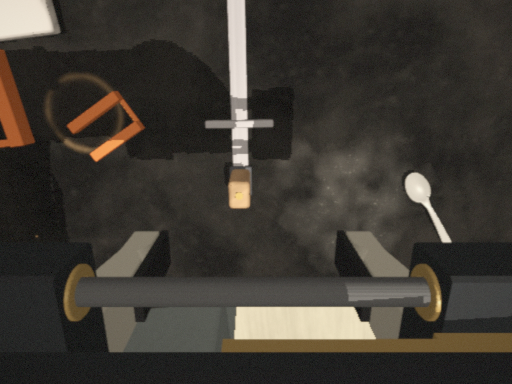

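The bar's blade runs from (236,5) to (241,160), the shoulder is at (239,124), and the grip top is around (240,196). I'll cast these onto their planes.

```bash
python3 - <<'E'
from h import *
import json
p=json.load(open("w3.json"));b=cv2.imread("pics/w3.png");L=b.min(2).astype(int)
P=[]
for v in list(range(3,112,6))+[150]:
  row=L[v,222:256];x=np.nonzero(row>110)[0]+222
  if len(x):P.append(cast(p,((x.min()+x.max())/2,v),.004))
P=np.array(P);f=np.polyfit(P[:,0],P[:,1],1);ps=np.arctan(f[0]);print("yaw",ps,f,np.abs(P[:,1]-np.polyval(f,P[:,0])).max())
# shoulder rows
col=L[112:140,215];print(col.tolist())
rs=112+np.nonzero(col>90)[0];print(rs,cast(p,(215,rs.min()-.5),.012),cast(p,(265,rs.min()-.5),.012),cast(p,(215,rs.max()+.5),.012))
h=cv2.cvtColor(b,cv2.COLOR_BGR2HSV);m=cv2.inRange(h,(8,70,100),(25,255,255));m[:160]=0;m[225:]=0;m[:,:220]=0;m[:,260:]=0
ys,xs=np.nonzero(m);print(xs.min(),xs.max(),ys.min(),ys.max())
print(b[160:214:2,240].tolist())
w=[(np.nonzero(m[v])[0].min(),np.nonzero(m[v])[0].max()) for v in range(ys.min(),ys.max()+1,4)];print(w)
for q in((239.5,ys.max()+.5),(239.5,ys.min()-.5)):print(cast(p,q,.062))
E
```

```text
yaw -0.07226049739902826 [-0.07238653 -0.17485631] 0.0007727757477807851
[23, 26, 31, 21, 28, 27, 33, 42, 94, 120, 131, 131, 131, 130, 128, 113, 63, 27, 18, 27, 26, 29, 22, 28, 24, 26, 26, 31]
[120 121 122 123 124 125 126 127] [ 0.54063851 -0.18751273  0.012     ] [ 0.53562161 -0.24284363  0.012     ] [ 0.53188941 -0.18641856  0.012     ]
228 250 169 208
[[221, 229, 238], [202, 210, 220], [136, 142, 151], [82, 84, 88], [64, 68, 71], [67, 93, 119], [72, 99, 126], [67, 95, 122], [66, 92, 121], [67, 94, 121], [65, 93, 119], [108, 150, 186], [132, 178, 216], [140, 187, 226], [146, 192, 230], [143, 193, 231], [120, 181, 216], [134, 215, 246], [133, 214, 247], [133, 212, 246], [150, 204, 241], [153, 202, 241], [155, 205, 243], [150, 198, 237], [80, 109, 137], [45, 53, 57], [42, 52, 55]]
[(np.int64(235), np.int64(245)), (np.int64(231), np.int64(249)), (np.int64(231), np.int64(249)), (np.int64(230), np.int64(249)), (np.int64(228), np.int64(249)), (np.int64(228), np.int64(249)), (np.int64(229), np.int64(249)), (np.int64(229), np.int64(250)), (np.int64(229), np.int64(250)), (np.int64(229), np.int64(249))]
[ 0.4519369  -0.20765769  0.062     ]
[ 0.4948153  -0.21204814  0.062     ]
```

```bash

python3 -m pendant '[[[-0.027,-0.0145,0.1,0,0,-1.06,1],[-0.027,-0.0145,0.14,0,0,-1.06,1],[-0.027,-0.0145,0.175,0,0,-1.06,1],[-0.027,-0.0145,0.2,0,0,-1.06,1],[-0.027,-0.0145,0.21,0,0,-1.06,1]]]' | tail -1
python3 -m pendant '[[[0,0,0,0,0,0,1],[0,0,0,0,0,0,-1],[0,0,0,0,0,0,-1],[0,0,0,0,0,0,-1],[0,0,0,0,0,0,-1]]]' 60
python3 -m pendant '[[[0,0,0,0,0,0,-1],[0,0,0,0,0,0,-1],[0,0,0,0,0,0,-1]]]'
```

```text
gripper_force: 0.0
time_s: 4.0
tcp_pos: [0.4686, -0.2086, 0.1958]
eef_rot: [-180.0, -0.1, -4.1]
contact_force: [-0.1, -0.6, -1.7]
gripper_width: 0.0611
gripper_force: 0.0
time_s: 4.3
tcp_pos: [0.4682, -0.2088, 0.1948]
eef_rot: [-180.0, -0.0, -4.1]
contact_force: [1.3, 0.3, -0.2]
gripper_width: 0.0369
gripper_force: 0.0
```

```bash

python3 -m pendant '[[[0,0,0,0,0,0,-1],[0,0,0,0,0,0,-1],[0,0,0,0,0,0,-1],[0,0,0,0,0,0,-1]]]'
python3 -m pendant '[[[0,0,-0.02,0,0,0,-1],[0,0,-0.05,0,0,0,-1],[0,0,-0.09,0,0,0,-1],[0,0,-0.1,0,0,0,-1],[0,0,-0.1,0,0,0,-1]]]'
```

```text
time_s: 4.7
tcp_pos: [0.4682, -0.2087, 0.1946]
eef_rot: [180.0, 0.0, -4.1]
contact_force: [0.6, -0.8, 0.1]
gripper_width: 0.0218
gripper_force: 60.0
time_s: 5.2
tcp_pos: [0.4684, -0.2086, 0.296]
eef_rot: [-180.0, -0.2, -4.1]
contact_force: [-0.3, 0.3, -3.6]
gripper_width: 0.0217
gripper_force: 60.0
```

Bar gripped and lifted. Next is a small kinematic helper: tip insertion u, slope th and clearance over the crown give the tool-frame rows.

```bash
cat > k.py <<'E'
from h import *
import json
E0=np.array([.6385,.065]);PSI=.026;F=.0355;G=.0012;H=.1946
def rot(th,psi=PSI):
  return Ro.from_euler("z",psi)*Ro.from_euler("y",-th)*Ro.from_euler("x",np.pi)
def pose(u,th,cl=0.,psi=PSI,E=E0,lat=0.):
  c,s=np.cos(th),np.sin(th);n=np.array([-s,c]);d=np.array([c,s])
  b=np.array([-F,.008])+n*(.008)+np.array([0,cl])
  t=(u-b[0])/c;g=b+d*(t-.205);sh=b+d*(t-.134)
  T=g+G*d+H*n
  X=np.array([np.cos(psi),np.sin(psi)]);Y=np.array([-X[1],X[0]])
  return np.r_[E+X*T[0]+Y*lat,T[1]],rot(th,psi),dict(tip=b+d*t,grip=g,sh=sh)
def rel(cmd,T):
  R0=cmd[1];return np.round(np.r_[R0.inv().apply(T[0]-cmd[0]),(R0.inv()*T[1]).as_rotvec(degrees=True)],5)
def meas():
  s=r.get_state();return np.array(s["tcp_pos"]),Ro.from_euler("xyz",s["eef_rot"],degrees=True)
def vleaf(u,th,k=.003):  # leaf angle when tip's top at u bears it
  c,s=np.cos(th),np.sin(th);z=.008+.008/c+(u+F)*np.tan(th)+k/c
  # underside at depth u: .015+.165v - u*(v-.036)
  return (z-.015-.036*u)/(.165-u)
E
python3 - <<'E'
from k import *
m=meas();print(m[0],m[1].as_euler("xyz",degrees=True))
T=pose(-.010,-.23,.06);print("T",T[0],T[2]);print(rel(m,T))
T2=pose(-.010,-.23,.001);print(rel(T,T2));T3=pose(.015,-.23,.001);print(rel(T2,T3),T3[0],T3[2])
for u in(.015,.025,.035,.045,.055,.06):print(u,[(th,round(vleaf(u,th),4)) for th in(.03,.05,.07,.09)])
E
```

```text
[ 0.46844197 -0.20863126  0.29601016] [-179.98377299   -0.18643858   -4.08198758]
T [0.47448667 0.06073469 0.30618301] {'tip': array([-0.01      ,  0.07024571]), 'grip': array([-0.20960161,  0.1169811 ]), 'sh': array([-0.1404713,  0.1007947])}
[-1.31100e-02 -2.69120e-01 -1.01400e-02 -6.47900e-01 -1.33547e+01
 -5.54658e+00]
[ 0.01345 -0.       0.05745  0.       0.       0.     ]
[ 0.02568  0.      -0.       0.       0.       0.     ] [0.49947822 0.06138462 0.24132943] {'tip': array([0.015     , 0.00539213]), 'grip': array([-0.18460161,  0.05212752]), 'sh': array([-0.1154713 ,  0.03594111])}
0.015 [(0.03, np.float64(0.0332)), (0.05, np.float64(0.04)), (0.07, np.float64(0.0469)), (0.09, np.float64(0.0537))]
0.025 [(0.03, np.float64(0.0351)), (0.05, np.float64(0.0439)), (0.07, np.float64(0.0526)), (0.09, np.float64(0.0615))]
0.035 [(0.03, np.float64(0.0374)), (0.05, np.float64(0.0483)), (0.07, np.float64(0.0593)), (0.09, np.float64(0.0704))]
0.045 [(0.03, np.float64(0.04)), (0.05, np.float64(0.0535)), (0.07, np.float64(0.0671)), (0.09, np.float64(0.0807))]
0.055 [(0.03, np.float64(0.0431)), (0.05, np.float64(0.0597)), (0.07, np.float64(0.0763)), (0.09, np.float64(0.093))]
0.06 [(0.03, np.float64(0.0449)), (0.05, np.float64(0.0632)), (0.07, np.float64(0.0816)), (0.09, np.float64(0.1))]
```

```bash

python3 -m pendant '[[[-0.013,-0.249,-0.02,0,0,0,-1],[-0.013,-0.249,-0.02,0,0,0,-1],[-0.013,-0.249,-0.02,0,0,0,-1],[-0.013,-0.249,-0.02,0,0,0,-1],[-0.013,-0.249,-0.02,0,0,0,-1]]]' | head -2
python3 -m pendant '[[[0,-0.02,0.01,-0.65,-13.35,-5.55,-1],[0,-0.02,0.01,-0.65,-13.35,-5.55,-1],[0,-0.02,0.01,-0.65,-13.35,-5.55,-1],[0,-0.02,0.01,-0.65,-13.35,-5.55,-1],[0,-0.02,0.01,-0.65,-13.35,-5.55,-1]]]' 
python3 - <<'E'
from k import *
m=meas();T=pose(-.010,-.23,.06);print(m[0]-T[0],rel(m,T))
a=r.capture("scene");b=r.capture("side")
A=cv2.resize(a[150:300,150:350],(800,600),interpolation=3);B=cv2.resize(b[130:250,170:330],(800,600),interpolation=3)
cv2.imwrite("pics/s1.png",np.vstack([cv2.resize(A,(400,300)),cv2.resize(B,(400,300))])[:,:,::-1])
E
```

```text
time_s: 5.7
tcp_pos: [0.4718, 0.0421, 0.3129]
time_s: 6.2
tcp_pos: [0.4739, 0.0597, 0.3039]
eef_rot: [180.0, 13.3, 1.4]
contact_force: [-0.0, -0.3, -2.7]
gripper_width: 0.0218
gripper_force: 60.0
[-0.00058501 -0.00108391 -0.00223515] [ 8.0000e-05 -1.0700e-03 -2.3200e-03  1.9100e-02  1.2027e-01 -1.1544e-01]
```

View pics/s1.png

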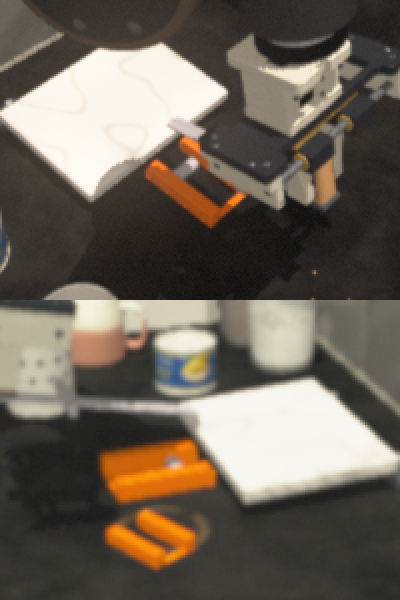

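The bar's tip hovers before the leaf's edge between the prongs: side (246,173), scene about (236,214). I'll compare with the projected tip, in case the bar sagged in the grip.

```bash
python3 - <<'E'
from k import *
pd,ps=r.camera_params("side"),r.camera_params("scene")
m=meas()
X=lambda bx,by=0,bz=0:m[0]+m[1].apply([bx-G,-by,H-bz])
for n,p in(("side",pd),("scene",ps)):print(n,[(k,np.round(proj(p,X(*q)),1).tolist()) for k,q in dict(tip=(.205,0,.003),tipL=(.205,.009,.003),tipR=(.205,-.009,.003),shL=(.071,.038,.006),shR=(.071,-.038,.006),mid=(.14,0,.004)).items()])
b=r.capture("side");a=r.capture("scene");cv2.imwrite("pics/s2b.png",b[:,:,::-1]);cv2.imwrite("pics/s2a.png",a[:,:,::-1])
for v in range(160,182):print(v,b[v,232:262:2].min(1).tolist(), )
for v in range(205,225):print(v,a[v,222:256:2].min(1).tolist(), )
E
```

```text
side [('tip', [249.2, 173.8]), ('tipL', [248.1, 172.4]), ('tipR', [250.3, 175.1]), ('shL', [194.7, 163.1]), ('shR', [201.2, 174.8]), ('mid', [224.9, 171.6])]
scene [('tip', [234.4, 209.3]), ('tipL', [231.5, 211.4]), ('tipR', [237.4, 207.1]), ('shL', [266.9, 243.0]), ('shR', [292.2, 221.4]), ('mid', [255.3, 219.8])]
160 [70, 95, 106, 76, 53, 105, 137, 136, 135, 137, 116, 65, 57, 52, 55]
161 [80, 85, 93, 66, 52, 81, 140, 139, 137, 128, 100, 65, 68, 52, 52]
162 [97, 96, 85, 65, 53, 61, 106, 129, 125, 117, 80, 87, 82, 53, 54]
163 [101, 127, 108, 87, 70, 62, 77, 97, 103, 96, 96, 117, 89, 54, 52]
164 [102, 141, 143, 129, 114, 101, 97, 105, 113, 124, 127, 124, 82, 53, 52]
165 [92, 141, 157, 153, 148, 144, 142, 141, 140, 141, 141, 113, 70, 54, 55]
166 [73, 117, 154, 166, 169, 162, 158, 158, 156, 145, 128, 91, 65, 69, 84]
167 [57, 84, 123, 148, 158, 157, 154, 149, 144, 126, 102, 92, 102, 131, 149]
168 [55, 63, 82, 102, 115, 122, 120, 117, 114, 113, 125, 151, 171, 203, 217]
169 [69, 70, 67, 72, 76, 88, 106, 131, 148, 164, 193, 218, 225, 235, 238]
170 [114, 115, 108, 98, 93, 117, 153, 194, 216,
[... 1878 characters left out ...]
40, 214, 122, 133, 181, 196, 194, 190, 162, 72, 49]
217 [228, 236, 240, 241, 241, 241, 230, 165, 117, 82, 130, 182, 193, 184, 104, 50, 50]
218 [229, 236, 241, 241, 242, 235, 195, 139, 97, 50, 69, 133, 171, 157, 61, 50, 49]
219 [227, 238, 241, 242, 239, 213, 148, 115, 61, 45, 46, 71, 113, 108, 51, 47, 52]
220 [226, 238, 242, 242, 230, 160, 134, 78, 48, 41, 40, 42, 74, 94, 53, 48, 54]
221 [230, 240, 242, 236, 198, 143, 108, 53, 49, 44, 39, 37, 44, 63, 52, 50, 64]
222 [233, 241, 239, 215, 149, 120, 61, 47, 50, 44, 41, 40, 36, 44, 48, 53, 61]
223 [235, 240, 230, 169, 135, 82, 47, 50, 53, 45, 41, 38, 37, 47, 52, 46, 54]
224 [238, 236, 197, 148, 110, 53, 47, 51, 52, 45, 39, 37, 40, 48, 67, 50, 46]
```

Projected and seen tip agree within about 2 px (2–3 mm), so the slope holds. Next is the descent to before the gap.

```bash
python3 - <<'E'
from k import *
m=meas();print(rel(m,pose(-.012,-.23,.012)),rel(pose(-.012,-.23,.012),pose(-.012,-.23,.0015)))
E
```

```text
[ 0.00916 -0.00083  0.04539 -0.02397  0.10289 -0.04575] [ 0.00239 -0.       0.01022  0.       0.       0.     ]
```

```bash

python3 -m pendant '[[[0.003,-0.0008,0.015,0,0,0,-1],[0.006,-0.0008,0.03,0,0.1,0,-1],[0.009,-0.0008,0.045,0,0.1,0,-1],[0.009,-0.0008,0.0454,0,0.1,0,-1],[0.009,-0.0008,0.0454,0,0.1,0,-1]]]'
python3 - <<'E'
from k import *
m=meas();print(rel(m,pose(-.012,-.23,.012)),rel(m,pose(-.012,-.23,.0015)))
E
```

```text
time_s: 6.9
tcp_pos: [0.4727, 0.061, 0.2588]
eef_rot: [180.0, 13.2, 1.5]
contact_force: [-0.1, 0.3, -2.3]
gripper_width: 0.0216
gripper_force: 60.0
[-0.00015  0.00031  0.00019  0.01567  0.06457 -0.00251] [ 0.00226  0.00031  0.01041  0.01567  0.06457 -0.00251]
```

```bash

python3 -m pendant '[[[0.001,0,0.005,0,0,0,-1],[0.0023,0,0.0102,0,0,0,-1],[0.0023,0,0.0102,0,0,0,-1],[0.0023,0,0.0102,0,0,0,-1]]]'
python3 -m pendant '[[[0.003,0,0,0,0,0,-1],[0.006,0,0,0,0,0,-1],[0.009,0,0,0,0,0,-1],[0.012,0,0,0,0,0,-1],[0.012,0,0,0,0,0,-1]]]'
python3 -m pendant '[[[0.003,0,0,0,0,0,-1],[0.006,0,0,0,0,0,-1],[0.009,0,0,0,0,0,-1],[0.009,0,0,0,0,0,-1]]]'
python3 - <<'E'
from k import *
m=meas();print(rel(m,pose(.0,-.23,.001)),rel(m,pose(.015,-.23,.001)))
E
```

```text
time_s: 7.3
tcp_pos: [0.4725, 0.0612, 0.248]
eef_rot: [180.0, 13.3, 1.5]
contact_force: [0.7, 0.3, -2.5]
gripper_width: 0.022
gripper_force: 60.0
time_s: 7.8
tcp_pos: [0.4846, 0.0615, 0.245]
eef_rot: [180.0, 13.3, 1.5]
contact_force: [-0.5, 0.6, -2.7]
gripper_width: 0.0217
gripper_force: 60.0
time_s: 8.2
tcp_pos: [0.4933, 0.0618, 0.243]
eef_rot: [180.0, 13.3, 1.5]
contact_force: [0.4, -0.2, -2.7]
gripper_width: 0.0218
gripper_force: 60.0
[-0.00906  0.00053  0.00024  0.00584  0.07826  0.0062 ] [0.00635 0.00053 0.00022 0.00584 0.07826 0.0062 ]
```

No contact so far and the path is accurate. I'll finish the insertion and compute rows for the levering.

```bash

python3 -m pendant '[[[0.003,0.0005,0,0,0,0,-1],[0.006,0.0005,0.0002,0,0.08,0,-1],[0.009,0.0005,0.0002,0,0.08,0,-1],[0.009,0.0005,0.0002,0,0.08,0,-1]]]'
python3 - <<'E'
from k import *
m=meas();print(rel(m,pose(.018,-.23,.001)))
A=pose(.018,-.23,.001)
for th in(-.16,-.1,-.07,-.04,-.02):print(th,rel(A,pose(.018,th,0)).tolist())
B=pose(.018,-.02,0)
for th in(.0,.02,.035,.05,.06,.07):print(th,round(vleaf(.018,th),4),rel(B,pose(.018,th,0)).tolist(),pose(.018,th)[2]['grip'])
E
```

```text
time_s: 8.6
tcp_pos: [0.5021, 0.0615, 0.2407]
eef_rot: [180.0, 13.2, 1.5]
contact_force: [-0.2, 0.4, -3.6]
gripper_width: 0.0216
gripper_force: 60.0
[ 4.40e-04  3.00e-05  0.00e+00  3.94e-03 -2.86e-03  4.22e-03]
-0.16 [-0.01375, -0.0, 0.01202, 0.0, 4.0107, 0.0]
-0.1 [-0.02487, -0.0, 0.02224, 0.0, 7.44845, 0.0]
-0.07 [-0.03013, 0.0, 0.02758, 0.0, 9.16732, 0.0]
-0.04 [-0.03518, -0.0, 0.03306, 0.0, 10.8862, 0.0]
-0.02 [-0.03842, 0.0, 0.03679, 0.0, 12.03211, 0.0]
0.0 0.0228 [-0.00387, -0.0, 0.00305, -0.0, 1.14592, 0.0] [-0.187  0.016]
0.02 0.0301 [-0.00766, 0.0, 0.00617, 0.0, 2.29183, 0.0] [-0.186959    0.01297202]
0.035 0.0356 [-0.01045, -0.0, 0.00855, 0.0, 3.15127, 0.0] [-0.18687445  0.01070463]
0.05 0.0411 [-0.01319, -0.0, 0.01098, 0.0, 4.0107, 0.0] [-0.1867438   0.00844151]
0.06 0.0448 [-0.01499, -0.0, 0.01261, 0.0, 4.58366, 0.0] [-0.18663111  0.00693566]
0.07 0.0485 [-0.01676, -0.0, 0.01427, 0.0, 5.15662, 0.0] [-0.18649796  0.00543249]
```

```bash

python3 -m pendant '[[[-0.0138,0,0.012,0,4.01,0,-1],[-0.0249,0,0.0222,0,7.45,0,-1],[-0.0301,0,0.0276,0,9.17,0,-1],[-0.0352,0,0.0331,0,10.89,0,-1],[-0.0384,0,0.0368,0,12.03,0,-1]]]'
python3 -m pendant '[[[0,0,0,0,0,0,-1],[0,0,0,0,0,0,-1]]]'
python3 - <<'E'
from k import *
m=meas();print(rel(m,pose(.018,-.02,.0)));s=r.get_state();print(s["contact_force"],s["moment"])
E
```

```text
time_s: 9.1
tcp_pos: [0.455, 0.06, 0.2136]
eef_rot: [180.0, 1.1, 1.5]
contact_force: [-0.0, 0.2, -2.2]
gripper_width: 0.0219
gripper_force: 60.0
time_s: 9.3
tcp_pos: [0.4555, 0.0601, 0.2139]
eef_rot: [180.0, 1.2, 1.5]
contact_force: [-2.3, -0.1, -2.2]
gripper_width: 0.0219
gripper_force: 60.0
[ 0.0012  -0.00013  0.00028  0.03063  0.10167  0.01657]
[-2.33584145 -0.06953315 -2.24959535] [-0.09263054  0.96855824 -0.01070698]
```

```bash

python3 - <<'E'
from k import *
B=pose(.0176,-.02,0)
for th in(.0,.02,.035,.05):print(th,rel(B,pose(.0176,th,-.0008)).tolist())
E
python3 -m pendant '[[[-0.0019,0,0.0023,0,0.57,0,-1],[-0.0039,0,0.0039,0,1.15,0,-1],[-0.0058,0,0.0054,0,1.72,0,-1],[-0.0077,0,0.007,0,2.29,0,-1],[-0.0077,0,0.007,0,2.29,0,-1]]]'
python3 - <<'E'
from k import *
m=meas();print(rel(m,pose(.0176,.02,-.0008)));s=r.get_state();print(s["contact_force"],s["moment"])
b=r.capture("side");cv2.imwrite("pics/l1.png",b[:,:,::-1])
E
```

```text
0.0 [-0.00386, 0.0, 0.00385, -0.0, 1.14592, 0.0]
0.02 [-0.00765, -0.0, 0.00698, 0.0, 2.29183, 0.0]
0.035 [-0.01043, 0.0, 0.00937, 0.0, 3.15127, 0.0]
0.05 [-0.01317, -0.0, 0.0118, 0.0, 4.0107, 0.0]
time_s: 9.8
tcp_pos: [0.4482, 0.0602, 0.2071]
eef_rot: [-180.0, -1.2, 1.5]
contact_force: [1.1, -0.2, -0.0]
gripper_width: 0.0223
gripper_force: 60.0
[ 0.00031  0.00014  0.00033 -0.02162 -0.08452  0.04027]
[ 1.13388286 -0.1931129  -0.03504248] [-0.2880467  -0.34824798 -0.02881125]
```

```bash

python3 - <<'E'
from k import *
B=pose(.0176,.02,-.0008)
for th in(.035,.05,.065):print(th,rel(B,pose(.0176,th,-.0008)).tolist())
E
python3 -m pendant '[[[-0.0014,0,0.0012,0,0.43,0,-1],[-0.0028,0,0.0024,0,0.86,0,-1],[-0.0042,0,0.0037,0,1.29,0,-1],[-0.0055,0,0.0048,0,1.72,0,-1],[-0.0055,0,0.0048,0,1.72,0,-1]]]'
python3 - <<'E'
from k import *
m=meas();print(rel(m,pose(.0176,.05,-.0008)));s=r.get_state();print(s["contact_force"],s["moment"])
a0=cv2.imread("pics/b.png");p=r.camera_params("side");b=r.capture("side")[:,:,::-1].copy();cv2.imwrite("pics/l2.png",b)
print(proj(p,[.6412,-.044,.015]),proj(p,[.6412,-.044,.031]))
for X in ((.6405,-.02),(.6395,.02)):
  q=proj(p,[*X,.02]);u=int(q[0]);v=int(q[1])
  for i in(a0,b):print(u,v-12,i[v-12:v+10,u].min(1).tolist())
E
```

```text
0.035 [-0.00288, 0.0, 0.00228, 0.0, 0.85944, 0.0]
0.05 [-0.00571, 0.0, 0.0046, 0.0, 1.71887, 0.0]
0.065 [-0.0085, 0.0, 0.00696, 0.0, 2.57831, 0.0]
time_s: 10.35
tcp_pos: [0.4426, 0.06, 0.2021]
eef_rot: [-180.0, -2.9, 1.5]
contact_force: [-0.7, 0.1, 4.0]
gripper_width: 0.0217
gripper_force: 60.0
[ 3.000e-04  6.000e-05  9.000e-05 -1.269e-02 -4.838e-02  3.808e-02]
[-0.73445471  0.05858599  4.03771961] [-0.07102836 -0.18899268 -0.0118963 ]
[267.59458134 211.80692101] [267.55951944 205.92789633]
264 193 [242, 242, 242, 242, 242, 242, 241, 238, 230, 214, 183, 154, 134, 112, 87, 62, 47, 41, 44, 47, 47, 49]
264 193 [242, 242, 242, 241, 238, 232, 217, 191, 165, 140, 118, 92, 71, 52, 40, 38, 40, 43, 47, 47, 50, 51]
258 186 [242, 242, 242, 242, 241, 241, 239, 233, 218, 187, 159, 138, 116, 90, 63, 45, 42, 45, 51, 53, 56, 57]
258 186 [242, 241, 241, 239, 235, 222, 197, 170, 146, 122, 96, 73, 54, 40, 36, 39, 43, 51, 53, 56, 58, 57]
```

The side view shows the leaf's edge raised about 6.7 mm, against 6.8 mm predicted at v=0.041, so the model holds. I'll raise to v about 0.05 and push forward holding that.

```bash
cat >> k.py <<'E'
from scipy.optimize import brentq
def thv(u,v=.050):return brentq(lambda t:vleaf(u,t)-v,-.1,.2)
CL=-.0008
def P(u,v=.050,lat=0):return pose(u,thv(u,v),CL,lat=lat)
E
python3 - <<'E'
from k import *
B=pose(.0176,.05,CL);print(thv(.0176),rel(B,P(.0176)).tolist())
us=[.0176,.0266,.0356,.0446,.0536,.0626,.0716]
for a,b in zip(us,us[1:]):print(b,round(thv(b),4),[rel(P(a),P(a+(b-a)*k)).tolist() for k in(1/3,1)],P(b)[2]['sh'],P(b)[2]['grip'])
E
```

```text
0.07467922535690616 [-0.00467, -0.0, 0.00376, -0.0, 1.41402, 0.0]
0.0266 0.062 [[0.0039, -0.0, -0.00068, -0.0, -0.26693, -0.0], [0.01145, 0.0, -0.00177, 0.0, -0.7253, -0.0]] [-0.10714237  0.01076642] [-0.17800586  0.0063658 ]
0.0356 0.0525 [[0.00367, 0.0, -0.00048, 0.0, -0.19818, -0.0], [0.01084, -0.0, -0.00125, 0.0, -0.54529, -0.0]] [-0.09821535  0.01191524] [-0.16911751  0.00818922]
0.0446 0.0451 [[0.00351, 0.0, -0.00034, 0.0, -0.15281, 0.0], [0.01043, 0.0, -0.00091, 0.0, -0.42458, -0.0]] [-0.08926379  0.01278212] [-0.16019161  0.0095816 ]
0.0536 0.0392 [[0.00341, -0.0, -0.00025, 0.0, -0.12135, -0.0], [0.01014, 0.0, -0.00067, 0.0, -0.3398, 0.0]] [-0.08029726  0.01345087] [-0.15124282  0.01067105]
0.0626 0.0343 [[0.00333, -0.0, -0.00019, 0.0, -0.09866, -0.0], [0.00993, -0.0, -0.00051, -0.0, -0.27803, -0.0]] [-0.07132114  0.01397521] [-0.14227935  0.01153968]
0.0716 0.0303 [[0.00327, -0.0, -0.00015, 0.0, -0.08177, -0.0], [0.00978, 0.0, -0.00039, 0.0, -0.23166, -0.0]] [-0.06233863  0.0143911 ] [-0.13330611  0.01224249]
```

```bash

python3 -m pendant '[[[-0.0016,0,0.0013,0,0.47,0,-1],[-0.0031,0,0.0025,0,0.94,0,-1],[-0.0047,0,0.0038,0,1.41,0,-1],[-0.0047,0,0.0038,0,1.41,0,-1]]]' | sed -n 4p
python3 -m pendant '[[[0.0029,0,-0.0005,0,-0.19,0,-1],[0.0058,0,-0.0009,0,-0.38,0,-1],[0.0086,0,-0.0014,0,-0.55,0,-1],[0.0114,0,-0.0018,0,-0.73,0,-1],[0.0114,0,-0.0018,0,-0.73,0,-1]]]'
python3 -m pendant '[[[0.0037,0,-0.0005,0,-0.2,0,-1],[0.0073,0,-0.0009,0,-0.37,0,-1],[0.0108,0,-0.0012,0,-0.55,0,-1],[0.0108,0,-0.0012,0,-0.55,0,-1]]]'
python3 - <<'E'
from k import *
m=meas();print(rel(m,P(.0356)));s=r.get_state();print(s["contact_force"],s["moment"])
p=r.camera_params("side");b=r.capture("side")[:,:,::-1].copy();cv2.imwrite("pics/l3.png",b)
for c in orange(b[:,:,::-1].copy())[:1]:print(cv2.boundingRect(c),cv2.boundingRect(orange(cv2.imread("pics/l2.png")[:,:,::-1].copy())[0]))
a0=cv2.imread("pics/b.png")
for i in(a0,b):print(i[185:205,258].min(1).tolist())
w=r.capture("wrist");cv2.imwrite("pics/w4.png",w[:,:,::-1])
E
```

```text
contact_force: [-2.0, 0.4, 5.5]
time_s: 11.3
tcp_pos: [0.4492, 0.0598, 0.2006]
eef_rot: [180.0, -3.5, 1.5]
contact_force: [-1.7, -1.7, 5.3]
gripper_width: 0.0216
gripper_force: 60.0
time_s: 11.7
tcp_pos: [0.46, 0.06, 0.2026]
eef_rot: [180.0, -2.9, 1.5]
contact_force: [-2.2, -2.0, 6.6]
gripper_width: 0.0218
gripper_force: 60.0
[ 4.600e-04 -3.100e-04 -1.000e-05  2.937e-02  6.210e-02 -2.580e-02]
[-2.18909647 -2.02858147  6.64975141] [-0.66423916  0.01186909 -0.22121712]
(212, 214, 36, 23) (212, 214, 36, 23)
[241, 242, 242, 242, 242, 241, 241, 239, 233, 218, 187, 159, 138, 116, 90, 63, 45, 42, 45, 51]
[241, 241, 240, 239, 235, 223, 203, 179, 158, 138, 115, 87, 59, 36, 18, 10, 10, 13, 30, 46]
```

```bash

python3 - <<'E'
from k import *
p=r.camera_params("wrist");i=cv2.imread("pics/w4.png")[:,:,::-1].copy()
h=cv2.cvtColor(i,cv2.COLOR_RGB2HSV);m=cv2.inRange(h,(4,130,90),(18,255,255))
print("cam",-np.array(p["R"]).T@np.array(p["t"]))
for c in sorted(cv2.findContours(m,0,2)[0],key=cv2.contourArea)[:-5:-1]:
  ap=cv2.approxPolyDP(c,4,True)[:,0];print(cv2.contourArea(c),[(x.tolist(),np.round(cast(p,x,.021)[:2],4).tolist()) for x in ap])
M=meas();X=lambda bx,by=0,bz=0:M[0]+M[1].apply([bx-G,-by,H-bz])
for q in((.071,.038,.012),(.071,-.038,.012),(.071,.038,.0),(.071,-.038,.0)):print(X(*q),proj(p,X(*q)))
cv2.imwrite("pics/w4v.png",i[:,:,::-1])
E
```

```text
cam [0.54379328 0.06292426 0.18815669]
4465.0 [([173, 0], [0.5873, 0.1]), ([179, 108], [0.5397, 0.0987]), ([233, 109], [0.5399, 0.0722]), ([233, 93], [0.5475, 0.0723]), ([215, 92], [0.5477, 0.081]), ([213, 0], [0.5878, 0.0818])]
4421.0 [([293, 0], [0.5887, 0.0456]), ([290, 93], [0.5482, 0.0447]), ([272, 94], [0.5475, 0.0534]), ([272, 101], [0.5442, 0.0533]), ([284, 101], [0.5444, 0.0474]), ([272, 103], [0.5433, 0.0532]), ([272, 109], [0.5404, 0.0531]), ([323, 110], [0.5406, 0.0281]), ([333, 0], [0.5892, 0.0275])]
2778.5 [([511, 45], [0.5725, -0.0574]), ([410, 94], [0.5493, -0.0134]), ([414, 112], [0.5408, -0.0166]), ([436, 111], [0.5416, -0.0274]), ([510, 75], [0.5592, -0.0599])]
2281.0 [([511, 121], [0.5378, -0.0652]), ([433, 156], [0.5194, -0.0296]), ([436, 172], [0.5112, -0.0325]), ([457, 177], [0.5088, -0.0437]), ([510, 153], [0.522, -0.0683])]
[0.53810956 0.0999905  0.02375632] [175.12798401 111.47920319]
[0.54004501 0.02401516 0.02378675] [332.549299   111.61216822]
[0.5387303  0.10000152 0.01177239] [180.27069357 109.56671128]
[0.54066575 0.02402617 0.01180282] [327.20554767 109.69051738]
```

View pics/w4v.png

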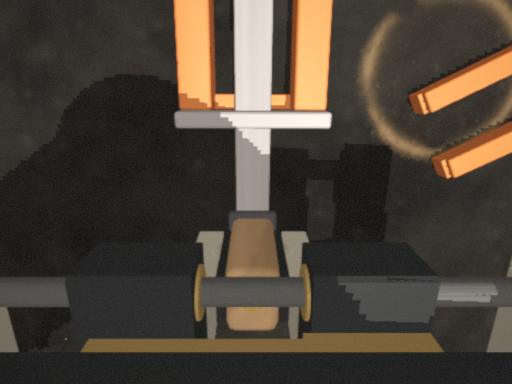

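The wrist view shows the shoulder (row 118) flush against the shim's rear faces (row 110), well centred, with the bar between the prongs. The shim has moved about 7 mm with only about 2 N. I'll go on pushing in small steps.

```bash

python3 -m pendant '[[[0.0035,0,-0.0003,0,-0.15,0,-1],[0.007,0,-0.0006,0,-0.29,0,-1],[0.0104,0,-0.0009,0,-0.42,0,-1],[0.0104,0,-0.0009,0,-0.42,0,-1]]]'|sed -n '1,2p;4p'
python3 -m pendant '[[[0.0023,0,-0.0002,0,-0.08,0,-1],[0.0046,0,-0.0003,0,-0.16,0,-1],[0.0046,0,-0.0003,0,-0.16,0,-1]]]'|sed -n '1,2p;4p'
python3 - <<'E'
from k import *
print([rel(P(.0446),P(.0446+x)).tolist() for x in(.002,.004)],[rel(P(.0486),P(.0486+x)).tolist() for x in(.002,.004)])
m=meas();print(rel(m,P(.0486)));s=r.get_state();print(s["contact_force"],s["moment"])
E
```

```text
time_s: 12.2
tcp_pos: [0.4703, 0.0603, 0.204]
contact_force: [-1.7, -2.0, 6.2]
time_s: 12.5
tcp_pos: [0.4746, 0.0604, 0.2045]
contact_force: [-3.5, -1.2, 8.5]
[[0.00227, -0.0, -0.00017, 0.0, -0.08187, -0.0], [0.00454, -0.0, -0.00033, -0.0, -0.1599, 0.0]] [[0.00225, 0.0, -0.00015, 0.0, -0.07444, -0.0], [0.00449, 0.0, -0.00029, 0.0, -0.14554, -0.0]]
[ 0.0007  -0.00039 -0.       0.04358  0.07919 -0.01947]
[-3.46112637 -1.2439803   8.47857509] [-0.64293465  0.54866333 -0.1851806 ]
```

```bash

python3 -m pendant '[[[0.0022,0,-0.0002,0,-0.07,0,-1],[0.0022,0,-0.0002,0,-0.07,0,-1]]]'|sed -n '1,2p;4p'
python3 -m pendant '[[[0.0022,0,-0.0001,0,-0.07,0,-1],[0.0022,0,-0.0001,0,-0.07,0,-1]]]'|sed -n '1,2p;4p'
```

```text
time_s: 12.7
tcp_pos: [0.4768, 0.0604, 0.2048]
contact_force: [-3.6, -1.8, 9.3]
time_s: 12.9
tcp_pos: [0.4786, 0.0603, 0.205]
contact_force: [-6.8, -0.6, 12.4]
```

```bash

python3 -m pendant '[[[0.0022,0,-0.0001,0,-0.07,0,-1],[0.0022,0,-0.0001,0,-0.07,0,-1]]]'|sed -n '1,2p;4p'
python3 -m pendant '[[[0.0022,0,-0.0001,0,-0.07,0,-1],[0.0022,0,-0.0001,0,-0.07,0,-1]]]'|sed -n '1,2p;4p'
python3 - <<'E'
from k import *
m=meas();print(rel(m,P(.0566)),rel(P(.0566),P(.0586)));s=r.get_state();print(s["contact_force"],s["moment"])
a0=cv2.imread("pics/b.png");b=r.capture("side")[:,:,::-1];
for i in(a0,b):print(i[185:205,258].min(1).tolist())
E
```

```text
time_s: 13.1
tcp_pos: [0.4793, 0.0601, 0.2048]
contact_force: [-14.6, 2.6, 17.2]
time_s: 13.3
tcp_pos: [0.4801, 0.0598, 0.2045]
contact_force: [-21.7, 4.9, 19.4]
[ 0.00419 -0.00112 -0.00091  0.15239  0.49797 -0.07107] [ 0.00221  0.      -0.00012 -0.      -0.06231 -0.     ]
[-21.71972228   4.92793775  19.35402355] [2.09151013 6.69080907 0.30395356]
[241, 242, 242, 242, 242, 241, 241, 239, 233, 218, 187, 159, 138, 116, 90, 63, 45, 42, 45, 51]
[243, 242, 242, 241, 237, 224, 205, 181, 159, 136, 109, 81, 50, 11, 10, 10, 10, 10, 26, 46]
```

The stops are felt at u of about 0.0524, which puts the prong ends about 19 mm in: within 16–40 mm. The push reached about 18 N net. I'll ease off with the leaf still up, then compute the let-down.

```bash
python3 - <<'E'
from k import *
A=P(.0566);print([rel(A,P(u)).tolist() for u in(.0546,.0526,.0506)])
B=P(.0506);print(thv(.0506),thv(.0506,.036),[ (v,rel(B,P(.0506,v)).tolist()) for v in(.046,.042,.039,.036,.033)])
C=P(.0506,.033);print([(th,rel(C,pose(.0506,th,cl)).tolist(),pose(.0506,th,cl)[2]) for th,cl in((-.03,0),(-.07,.0005),(-.12,.001))])
E
python3 -m pendant '[[[-0.0011,0,0.0001,0,0.03,0,-1],[-0.0022,0,0.0001,0,0.06,0,-1],[-0.0033,0,0.0002,0,0.1,0,-1],[-0.0044,0,0.0003,0,0.13,0,-1]]]'|sed -n '1,2p;4p'
```

```text
[[-0.00222, -0.0, 0.00013, -0.0, 0.06505, 0.0], [-0.00445, 0.0, 0.00027, -0.0, 0.13302, 0.0], [-0.00668, 0.0, 0.00042, 0.0, 0.20412, 0.0]]
0.0410030988108683 0.02249581045637896 [(0.046, [0.00101, 0.0, -0.00062, -0.0, -0.30258, -0.0]), (0.042, [0.00203, -0.0, -0.00123, 0.0, -0.60548, -0.0]), (0.039, [0.0028, -0.0, -0.00169, 0.0, -0.83285, -0.0]), (0.036, [0.00357, -0.0, -0.00214, -0.0, -1.06039, 0.0]), (0.033, [0.00435, -0.0, -0.00259, -0.0, -1.28808, -0.0])]
[(-0.03, [0.00962, 0.0, -0.00628, 0.0, -2.7801, -0.0], {'tip': array([0.0506    , 0.01341983]), 'grip': array([-0.15430776,  0.0195689 ]), 'sh': array([-0.0833397 ,  0.01743922])}), (-0.07, [0.01788, 0.0, -0.01094, 0.0, -5.07193, -0.0], {'tip': array([0.0506    , 0.01048278]), 'grip': array([-0.15389796,  0.02482106]), 'sh': array([-0.08307183,  0.01985512])}), (-0.12, [0.02863, 0.0, -0.01616, 0.0, -7.93672, -0.0], {'tip': array([0.0506    , 0.00667607]), 'grip': array([-0.15292577,  0.03121707]), 'sh': array([-0.08243636,  0.0227175 ])})]
time_s: 13.75
tcp_pos: [0.4785, 0.0603, 0.2042]
contact_force: [0.7, -2.0, -1.1]
```

```bash
python3 - <<'E'
from k import *
m=meas();print(rel(m,P(.0526)));s=r.get_state();print(s["contact_force"],s["moment"])
a0=cv2.imread("pics/b.png");b=r.capture("side")[:,:,::-1];
for i in(a0,b):print(i[185:205,258].min(1).tolist())
p=r.camera_params("wrist");i=r.capture("wrist");cv2.imwrite("pics/w5.png",i[:,:,::-1])
h=cv2.cvtColor(i,cv2.COLOR_RGB2HSV);M=cv2.inRange(h,(4,130,90),(18,255,255))
for c in sorted(cv2.findContours(M,0,2)[0],key=cv2.contourArea)[:-3:-1]:
  ap=cv2.approxPolyDP(c,4,True)[:,0];print(cv2.contourArea(c),[(x.tolist(),np.round(cast(p,x,.021)[:2],4).tolist()) for x in ap])
for q in((.071,.038,.012),(.071,-.038,.012)):
  X=m[0]+m[1].apply([q[0]-G,-q[1],H-q[2]]);print(X,proj(p,X))
print([i[v,300].tolist() for v in range(100,126)])
E
```

```text
[ 0.00137 -0.00055 -0.0008   0.07082  0.15798 -0.03385]
[ 0.67092085 -2.02068687 -1.08760954] [-0.87725533  0.45013126 -0.37527868]
[241, 242, 242, 242, 242, 241, 241, 239, 233, 218, 187, 159, 138, 116, 90, 63, 45, 42, 45, 51]
[243, 242, 242, 240, 236, 224, 201, 173, 153, 129, 103, 75, 44, 10, 10, 10, 10, 10, 28, 46]
4428.0 [([172, 0], [0.603, 0.1004]), ([179, 108], [0.5555, 0.0988]), ([232, 109], [0.5557, 0.0728]), ([233, 94], [0.5628, 0.0723]), ([214, 89], [0.5649, 0.0816]), ([212, 0], [0.6035, 0.0823])]
4428.0 [([292, 0], [0.6044, 0.0461]), ([289, 92], [0.5645, 0.0452]), ([272, 93], [0.5638, 0.0534]), ([271, 108], [0.5567, 0.0536]), ([321, 110], [0.5564, 0.029]), ([326, 107], [0.5579, 0.0267]), ([332, 0], [0.6049, 0.028])]
[0.55397784 0.09999796 0.02426729] [175.14850396 111.4559872 ]
[0.55590516 0.02402246 0.02435944] [332.59157168 111.57278699]
[[255, 209, 133], [255, 210, 135], [255, 210, 134], [255, 211, 136], [255, 211, 136], [255, 211, 136], [255, 211, 136], [255, 207, 133], [255, 185, 114], [235, 150, 88], [167, 114, 89], [135, 122, 116], [180, 170, 164], [213, 203, 196], [237, 227, 218], [253, 243, 235], [255, 245, 237], [254, 245, 237], [254, 245, 237], [254, 244, 237], [254, 245, 236], [254, 244, 236], [254, 244, 236], [255, 246, 237], [254, 244, 235], [253, 244, 236]]
```

The leaf is still up and the shim is seated: rear at x=0.556, advanced 16 mm more. Back the shoulder off 2 mm and let the leaf down gently.

```bash

python3 -m pendant '[[[-0.0011,0,0.0001,0,0.04,0,-1],[-0.0022,0,0.0001,0,0.07,0,-1],[-0.0022,0,0.0001,0,0.07,0,-1],[-0.0022,0,0.0001,0,0.07,0,-1]]]'|sed -n '1,2p;4p'
python3 -m pendant '[[[0.0005,0,-0.0003,0,-0.15,0,-1],[0.001,0,-0.0006,0,-0.3,0,-1],[0.0015,0,-0.0009,0,-0.45,0,-1],[0.002,0,-0.0012,0,-0.6,0,-1],[0.0024,0,-0.0015,0,-0.72,0,-1]]]'|sed -n '1,2p;4p'
python3 - <<'E'
from k import *
m=meas();T=P(.0506,.0405);print(rel(m,T));s=r.get_state();print(s["contact_force"],s["moment"])
B=T
print([(v,rel(B,P(.0506,v)).tolist()) for v in(.039,.036,.033,.03)])
a0=cv2.imread("pics/b.png");b=r.capture("side")[:,:,::-1];
for i in(a0,b):print(i[185:205,258].min(1).tolist())
E
```

```text
time_s: 14.25
tcp_pos: [0.477, 0.0608, 0.2043]
contact_force: [1.0, -0.2, -6.1]
time_s: 14.75
tcp_pos: [0.4794, 0.0608, 0.2062]
contact_force: [-1.4, 0.2, -6.9]
[ 5.200e-04 -6.000e-05 -1.500e-04  8.450e-03  6.244e-02  4.710e-03]
[-1.37786792  0.19619497 -6.90820248] [-0.03741862  1.62661994  0.00377391]
[(0.039, [0.00038, -0.0, -0.00023, 0.0, -0.11371, -0.0]), (0.036, [0.00115, -0.0, -0.0007, 0.0, -0.34124, -0.0]), (0.033, [0.00192, -0.0, -0.00116, -0.0, -0.56893, -0.0]), (0.03, [0.00269, 0.0, -0.00162, 0.0, -0.79678, -0.0])]
[241, 242, 242, 242, 242, 241, 241, 239, 233, 218, 187, 159, 138, 116, 90, 63, 45, 42, 45, 51]
[242, 242, 241, 241, 239, 233, 218, 194, 169, 146, 118, 88, 58, 29, 10, 10, 10, 10, 31, 46]
```

```bash

python3 -m pendant '[[[0.0005,0,0.0003,0,-0.15,0,-1],[0.001,0,0,0,-0.3,0,-1],[0.0015,0,-0.0003,0,-0.45,0,-1],[0.002,0,-0.0006,0,-0.62,0,-1],[0.0027,0,-0.001,0,-0.8,0,-1]]]'|sed -n '1,2p;4p'
python3 -m pendant '[[[0.0005,0,-0.0003,0,-0.15,0,-1],[0.001,0,-0.0006,0,-0.3,0,-1],[0.0015,0,-0.0009,0,-0.45,0,-1],[0.002,0,-0.0012,0,-0.6,0,-1],[0.0026,0,-0.0016,0,-0.8,0,-1]]]'|sed -n '1,2p;4p'
python3 - <<'E'
from k import *
m=meas();print(rel(m,pose(.0506,-.03,0)),rel(m,pose(.0506,-.12,.001)));s=r.get_state();print(s["contact_force"],s["moment"])
a0=cv2.imread("pics/b.png");b=r.capture("side")[:,:,::-1];
for i in(a0,b):print(i[185:205,258].min(1).tolist())
E
```

```text
time_s: 15.3
tcp_pos: [0.4823, 0.0609, 0.2075]
contact_force: [-3.5, -0.5, 0.2]
time_s: 15.8
tcp_pos: [0.4853, 0.0612, 0.2091]
contact_force: [0.6, -1.0, -4.0]
[ 5.99000e-03  2.20000e-04 -4.95000e-03 -3.19600e-02 -1.79056e+00
  2.17800e-02] [ 2.48400e-02  2.20000e-04 -1.51500e-02 -3.09600e-02 -6.94718e+00
  2.32100e-02]
[ 0.61309774 -0.95156894 -3.96373265] [-0.11201726  0.2782447  -0.04696358]
[241, 242, 242, 242, 242, 241, 241, 239, 233, 218, 187, 159, 138, 116, 90, 63, 45, 42, 45, 51]
[243, 243, 242, 242, 241, 238, 232, 217, 189, 160, 135, 109, 80, 48, 12, 10, 10, 10, 27, 46]
```

The leaf is down, level (edge raised about 5.8 mm), with only the bar's weight on the hand. Tilt the tip free and draw out.

```bash

python3 -m pendant '[[[-0.002,0,0,0,0,0,-1],[0.005,0,-0.005,0,-2,0,-1],[0.0118,0,-0.009,0,-4,0,-1],[0.0187,0,-0.0127,0,-6,0,-1],[0.0218,0,-0.0146,0,-6.95,0,-1]]]'|sed -n '1,4p'
python3 - <<'E'
from k import *
m=meas();print(rel(m,pose(.0476,-.12,.001)));s=r.get_state();print(s["contact_force"],s["moment"])
print(rel(pose(.0476,-.12,.001),pose(-.015,-.12,.001)))
E
```

```text
time_s: 16.35
tcp_pos: [0.5078, 0.062, 0.224]
eef_rot: [-180.0, 6.9, 1.5]
contact_force: [0.3, -0.1, -2.9]
[-0.00079  0.00038 -0.00051 -0.04103 -0.00652  0.02427]
[ 0.28792511 -0.14729245 -2.86099208] [ 0.03638414 -0.49683211 -0.00334412]
[-0.06305 -0.      -0.       0.       0.       0.     ]
```

```bash

python3 -m pendant '[[[-0.006,0,0,0,0,0,-1],[-0.016,0,0,0,0,0,-1],[-0.028,0,0,0,0,0,-1],[-0.04,0,0,0,0,0,-1],[-0.05,0,0,0,0,0,-1]]]'|sed -n '1,4p'
python3 -m pendant '[[[-0.008,0,0,0,0,0,-1],[-0.014,0,0,0,0,0,-1],[-0.015,0,0,0,0,0,-1],[-0.015,0,0,0,0,0,-1]]]'|sed -n '1,4p'
python3 - <<'E'
from k import *
m=meas();T=pose(-.017,-.12,.001);print(rel(m,T))
U=(m[0]+[0,0,.06],m[1]);print("up",rel(m,U))
# put down: original place, flat
L=(np.array([.4684,-.2086,.30]),rot(0,-.0723));print("over",rel(U,L))
a0=cv2.imread("pics/b.png");b=r.capture("side")[:,:,::-1];
for i in(a0,b):print(i[185:205,258].min(1).tolist())
E
```

```text
time_s: 16.85
tcp_pos: [0.4552, 0.0601, 0.2299]
eef_rot: [-180.0, 6.9, 1.5]
contact_force: [0.8, -0.6, -2.9]
time_s: 17.25
tcp_pos: [0.4422, 0.06, 0.2316]
eef_rot: [-180.0, 6.9, 1.5]
contact_force: [-0.2, 0.7, -2.0]
[ 0.00026  0.00013 -0.00083 -0.00831  0.03216  0.02954]
up [-7.220e-03 -1.000e-05 -5.956e-02  0.000e+00  0.000e+00  0.000e+00]
over [ 0.01796  0.26923 -0.01066  0.32944  6.90261  5.65435]
[241, 242, 242, 242, 242, 241, 241, 239, 233, 218, 187, 159, 138, 116, 90, 63, 45, 42, 45, 51]
[241, 241, 240, 240, 239, 237, 228, 214, 186, 156, 132, 105, 77, 49, 15, 10, 10, 10, 27, 45]
```

```bash

python3 -m pendant '[[[-0.0035,0,-0.03,0,0,0,-1],[-0.0072,0,-0.06,0,0,0,-1],[-0.0072,0,-0.06,0,0,0,-1]]]'|sed -n '2p'
python3 -m pendant '[[[0.016,0.24,-0.01,0,0,0,-1],[0.016,0.24,-0.01,0,0,0,-1],[0.016,0.24,-0.01,0,0,0,-1],[0.016,0.24,-0.01,0,0,0,-1],[0.016,0.24,-0.01,0,0,0,-1]]]'|sed -n '2p'
python3 -m pendant '[[[0.002,0.029,-0.001,0.3,6.9,5.65,-1],[0.002,0.029,-0.001,0.3,6.9,5.65,-1],[0.002,0.029,-0.001,0.3,6.9,5.65,-1],[0.002,0.029,-0.001,0.3,6.9,5.65,-1]]]'
python3 - <<'E'
from k import *
m=meas();ps=r.camera_params("scene");pd=r.camera_params("side")
a=r.capture("scene");b=r.capture("side");cv2.imwrite("pics/f1a.png",a[:,:,::-1]);cv2.imwrite("pics/f1b.png",b[:,:,::-1])
X=lambda bx,by=0,bz=0:m[0]+m[1].apply([bx-G,-by,H-bz])
for n,p in(("scene",ps),("side",pd)):print(n,proj(p,X(.205,0,.003)),proj(p,X(.15,0,.004)),proj(p,X(.1,0,.004)))
q=proj(pd,X(.205,0,.003)).astype(int)
for du in(-50,-25,-8,0,6,12):print(q[0]+du,q[1]-10,b[q[1]-10:q[1]+12,q[0]+du].min(1).tolist())
E
```

```text
tcp_pos: [0.4439, 0.0605, 0.2952]
tcp_pos: [0.4655, -0.182, 0.2991]
time_s: 18.5
tcp_pos: [0.4682, -0.2082, 0.3]
eef_rot: [180.0, 0.1, -4.1]
contact_force: [-0.4, 0.1, -3.1]
gripper_width: 0.0218
gripper_force: 60.0
scene [305.07917237 132.3344052 ] [321.14929779 142.36224047] [336.56085917 152.30976815]
side [310.53876446 210.00964793] [283.68331455 212.99577225] [258.6208306  216.19611982]
260 200 [75, 46, 23, 26, 40, 48, 54, 59, 58, 59, 60, 89, 142, 194, 218, 224, 222, 208, 169, 118, 77, 59]
285 200 [238, 223, 193, 168, 155, 135, 102, 71, 104, 164, 206, 219, 222, 219, 195, 143, 89, 59, 51, 51, 51, 52]
302 200 [178, 162, 135, 97, 59, 58, 116, 178, 214, 221, 221, 214, 183, 133, 81, 54, 49, 49, 49, 49, 49, 51]
310 200 [142, 114, 75, 45, 36, 48, 80, 123, 159, 188, 199, 175, 124, 76, 55, 52, 52, 50, 50, 50, 50, 50]
316 200 [121, 77, 45, 36, 37, 38, 41, 47, 51, 54, 54, 53, 55, 55, 55, 54, 52, 53, 51, 51, 51, 49]
322 200 [87, 50, 39, 37, 39, 41, 47, 53, 53, 53, 53, 52, 53, 53, 52, 50, 50, 50, 50, 49, 49, 52]
```

Bar is still level in the hand (side view within 1 px). Lower it onto the worktop.

```bash

python3 -m pendant '[[[0,0,0.04,0,0,0,-1],[0,0,0.075,0,0,0,-1],[0,0,0.095,0,0,0,-1],[0,0,0.102,0,0,0,-1],[0,0,0.102,0,0,0,-1]]]'|sed -n '2,4p'
python3 -m pendant '[[[0,0,0.001,0,0,0,-1],[0,0,0.002,0,0,0,-1],[0,0,0.0025,0,0,0,-1],[0,0,0.0025,0,0,0,-1]]]'|sed -n '2,4p'
python3 - <<'E'
from k import *
s=r.get_state();print(s["tcp_pos"],s["contact_force"],s["moment"])
E
```

```text
tcp_pos: [0.4685, -0.208, 0.198]
eef_rot: [179.9, 0.2, -4.1]
contact_force: [-0.2, 0.3, -2.8]
tcp_pos: [0.4685, -0.2086, 0.1967]
eef_rot: [180.0, -0.0, -4.2]
contact_force: [1.4, -0.2, -2.9]
[ 0.46848245 -0.20863854  0.19674802] [ 1.44994477 -0.19795328 -2.9016037 ] [0.00885738 0.10585376 0.01591334]
```

```bash

python3 -m pendant '[[[0,0,0.0008,0,0,0,-1],[0,0,0.0016,0,0,0,-1],[0,0,0.0016,0,0,0,-1],[0,0,0.0016,0,0,0,-1]]]'|sed -n '2,4p'
python3 - <<'E'
from k import *
s=r.get_state();print(s["tcp_pos"],s["contact_force"],s["moment"])
E
```

```text
tcp_pos: [0.4684, -0.2087, 0.1946]
eef_rot: [180.0, 0.0, -4.2]
contact_force: [-0.6, -0.1, -1.2]
[ 0.46841088 -0.20866008  0.19462156] [-0.57858721 -0.09175223 -1.18929126] [-0.0304313   0.17493558 -0.01498975]
```

Touching (1.7 N taken up). Release slowly, rise, and check.

```bash

python3 -m pendant '[[[0,0,0.0004,0,0,0,-1],[0,0,0.0004,0,0,0,-0.3],[0,0,0.0004,0,0,0,0],[0,0,0.0004,0,0,0,0.5],[0,0,0.0004,0,0,0,1]]]'|sed -n '2,5p'
python3 -m pendant '[[[0,0,0,0,0,0,1],[0,0,0,0,0,0,1],[0,0,0,0,0,0,1],[0,0,0,0,0,0,1]]]'|sed -n '5p'
python3 -m pendant '[[[0,0,-0.01,0,0,0,1],[0,0,-0.04,0,0,0,1],[0,0,-0.09,0,0,0,1],[0,0,-0.14,0,0,0,1],[0,0,-0.18,0,0,0,1]]]'|sed -n '1,5p'
python3 -m pendant '[[[-0.02,0,-0.05,0,0,0,1],[-0.02,0,-0.05,0,0,0,1],[-0.02,0,-0.05,0,0,0,1]]]'|sed -n '1,2p'
python3 - <<'E'
from k import *
a=r.capture("scene");b=r.capture("side")
cv2.imwrite("pics/e.png",np.vstack([cv2.resize(a[120:290,120:400],(494,300),interpolation=3),cv2.resize(b[130:290,120:384],(495,300),interpolation=3)[:,:494]])[:,:,::-1])
cv2.imwrite("pics/eb.png",b[:,:,::-1]);a0=cv2.imread("pics/b.png");
for i in(a0,b[:,:,::-1]):print(i[185:205,258].min(1).tolist())
E
```

```text
tcp_pos: [0.4684, -0.2086, 0.1941]
eef_rot: [180.0, 0.0, -4.2]
contact_force: [0.4, -0.9, 0.1]
gripper_width: 0.0482
gripper_width: 0.0802
time_s: 21.3
tcp_pos: [0.4682, -0.2086, 0.3781]
eef_rot: [179.9, -0.1, -4.1]
contact_force: [1.3, 0.5, 0.1]
gripper_width: 0.0875
time_s: 21.6
tcp_pos: [0.4479, -0.207, 0.4266]
[241, 242, 242, 242, 242, 241, 241, 239, 233, 218, 187, 159, 138, 116, 90, 63, 45, 42, 45, 51]
[244, 244, 244, 243, 243, 241, 235, 221, 194, 164, 139, 112, 83, 51, 12, 10, 10, 10, 29, 47]
```

View pics/e.png

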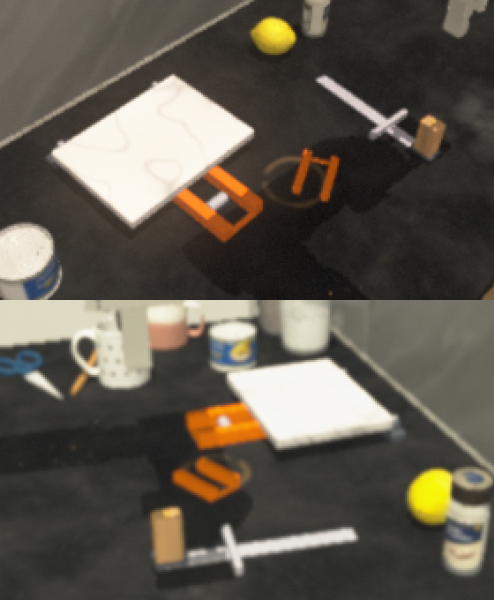

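The final view shows the leaf level on the shim's prongs, the bar flat and clear on the worktop, and the mug, jar and tin where they were. I'll hand in.

```bash
python3 -c "
from plant import r
print(r.close_job())"
```

```text
the job is handed in; nothing more can be done
None
```

The job is handed in: the marble leaf is level on the orange shim, which I pushed against the stop posts (about 18 N at most); the bar lies flat and clear, the mug, jar and tin were not touched, and it took about 22 s.

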